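# Snap the lid onto a parts tub and put the tub away in its rack

### The arm

A 6-joint arm with a two-finger parallel gripper is mounted at the origin on the work surface. World frame = base frame: x ahead of the robot, y to its left, z up, the work surface at z = 0. Lengths are in m, angles in rad, forces in N, time in s.
With the tool pointing down it reaches from about 0.3 to 0.825 m from the base axis. Payload 5.4 kg.
Tool frame: the origin (TCP) lies at the very end of the fingers, on their centre line; the grasp point (between the pads) lies 19 mm behind it; z points along the fingers, x is the direction in which the jaws open and shut, and the axes are right-handed (so a half turn about z gives the same grasp; the last joint's range is limited). The gripper opens to 92 mm and grips with 3 to 60 N. Pads are 20 mm wide; open, the fingers measure 128 mm over their backs; the gripper's body (75 mm by 189 mm) begins 69 mm behind the grasp point.
Start: joints at [-1.362, 0.158, 1.597, -0, 1.386, -0.21], TCP at [0.234, -0.525, 0.215] pointing down, gripper open.
Joint ranges: [-2.91, 2.91], [-0.94, 2.29], [0.18, 2.7], [-1.29, 4.43], [0.17, 2.64], [-3, 3]. Speed limits (rad/s): [2.57, 2.57, 3.14, 3.14, 3.14, 3.14].

### API

Orientations are given as a rotation vector (axis times angle).
In Python, from workcell import bot gives the robot as it stands. Calls block until the motion is done:
- bot.goto(position, orientation): joint-space move of the TCP to a pose.
- bot.line_to(position, rot=None, max_speed=0.15): straight line of the TCP; rot=None keeps the orientation; max_speed is the mean speed in m/s.
- bot.set_joints(angles): joint-space move.
- bot.set_gripper(opening, newtons=None): opening from 0.0 (shut) to 1.0 (fully open); newtons is the grip in N (None keeps the last); returns when the fingers have stopped.
- bot.hold(seconds).
- bot.inverse_kinematics(position, orientation): joint angles nearest the present ones, or None.
- bot.read_camera(name): name is "scene" or "top" or "wrist"; returns a dict with "pixels" (384x512x3 uint8, blue, green, red), "fx", "fy", "cx", "cy" (pixels), "k1" (the pictures are not rectified: a ray, as slopes to the right and down, at radius r is drawn at 1 + k1 r^2 times it, then the intrinsics apply), "R" (3x3) and "t" (3): a world point X has camera coordinates R X + t. Camera axes: x right, y down, z forward; pixel columns grow to the right and rows downward; lengths in m; the calibration is good to about 2 mm. A picture is of the moment at which its call begins. There is no depth.
A pose or a line that the arm cannot do raises bot.MotionError and nothing moves.
- bot.job_done(): hands the job in, once; it reports no verdict.
Readings, each from a call of its own:
- bot.current_clock(): time.
- bot.current_joints(): joint angles.
- bot.current_joint_vel(): joint speeds.
- bot.current_effort(): joint torques, N m.
- bot.current_ee_pos(): TCP position.
- bot.current_tool_rot(): TCP orientation.
- bot.current_contact_force(): force on the tool from outside, world axes, zero at the start.
- bot.current_ft_torque(): the same for the moment, N m.
- bot.current_opening(): opening from 0.0 (shut) to 1.0 (fully open).
Only numpy, scipy, OpenCV 4.12 (cv2) and the standard library are available. Lean on these libraries where they do the work, as an engineer would, in place of code of your own. Each camera call takes 0.05 s, during which the arm holds its last target.

### The job

Put the long lid on the open parts tub and press it down until the clips at both ends have snapped and it lies flush. Then put the closed tub away lengthwise in the empty lane of the grey rack, pushed fully home against the back plate. Keep the tub upright so nothing spills, and leave the other boxes and things on the bench where they are.

Things in the scene. Friction and masses are not known exactly. Their poses are not given: they have to be found in the camera images.
- tub: Open milky-white plastic tub holding heat sinks and relays, 130 x 54 mm, 44 mm high, about 0.3 kg, loose on the bench. Origin: centre of underside; x along its length, z up. The top 8 mm of its rim leans 3 mm inward, leading the lid on. A ramped catch stands out 4 mm from each short end, 27 to 33 mm up. Closed with its lid it is 145 mm long over the clips, 62 wide, 47.5 high.
- lid: Lid of the tub, same plastic, 137 x 62 mm (145 mm over the clips), open side down on the bench, 80 g. Origin: centre, level with the clips' lowest edge; x along its length, z up. Top 26.5 mm above the origin; side skirts from 8 mm up, grip across the 62 mm. A springy clip at each short end. Fits either way round with 1 to 1.5 mm clearance. Seated, its origin is 21 mm above the tub's.
- lid_end_a (a point): Point on the lid's flat top near one end, 60 mm along the lid's +x from its centre. When set on, the lid rests on the catches about 10 mm too high (this point 57 mm above the tub's underside); pressing the end down with about 6 N (under 12 N) snaps its clip, and this point is then 47.5 mm above the tub's underside.
- lid_end_b (a point): The same point at the lid's other end, 60 mm along its -x.
- rack: Fixed grey rack on the bench, 133 mm deep, 252 wide: four fins 12 mm thick, 40 high, on a back plate 60 high, making three lanes 68 mm wide, 80 mm apart, open at front and top, no floor. Origin: centre of underside; +x points into the lanes, lane centres at y = -80, 0, +80 mm. Fins from x = -66 to +65 mm, the first 20 mm tapered as lead-in; back plate face at x = +65 mm.
- pad: Thin black liner in the rack's empty lane, 120 x 50 x 1 mm (look only, does not hinder sliding). Origin: on the bench where the centre of a closed box lies when fully home in that lane (its front end then touches the back plate, its rear end stands out 14 mm from the fins); x points into the lane.
- box_a: Closed box like the finished one (145 x 62 x 47.5 mm), standing in a lane of the rack. Stays there. Origin: centre of its underside.
- box_b: A second such closed box in another lane. Stays there.
- square_lid: Lid of another container, 100 x 100 x 18 mm, same plastic, not for this tub; lies off to the robot's right. Stays there.
- solder_reel: Reel of solder standing on its flange, 62 mm across, 50 mm high. Stays there.
- flux_jar: Amber jar with black cap, 54 mm across, 55 mm high. Stays there.
- tip_cleaner: Aluminium tin of brass wool, 68 mm across, 38 mm high. Stays there.
- multimeter: Dark multimeter lying on its back, 160 x 78 x 45 mm. Stays there.
- tweezers: Steel tweezers lying flat to the robot's right, 130 mm long, 8 mm high. Stay there.

How it is judged:
On the way, in this order (a step that is already met when the one before it is completed fails the run):
1. the lid is snapped home on the tub at both ends (z of lid_end_a in the frame of tub between 0.045 and 0.0497 m and z of lid_end_b in the frame of tub between 0.045 and 0.0497 m and horizontal distance between lid and tub below 0.006 m and angle between the x axis of lid and the x axis of tub, either way round below 0.12 rad), for 0.2 s.
2. the closed tub is fully home in the empty lane (all of step 1 and x of tub in the frame of pad between -0.008 and 0.008 m and y of tub in the frame of pad between -0.01 and 0.01 m and height (world z) of tub below 0.006 m and angle between tub's own z axis and vertical below 0.06 rad), for 0.2 s.
At the end, for the whole second after the job is handed in: Both ends of the lid are snapped home on the tub (within about 2 mm of flush), the lid square on it; the closed tub stands level and at rest, lengthwise in the empty lane, its centre within 8 mm of fully home and 10 mm of the lane's centre line (all of step 2 and linear speed of each of tub, lid below 0.01 m/s); the robot touches nothing.
It fails at once if the tub is tipped by more than about 25 degrees (angle between tub's own z axis and vertical above 0.45 rad).
It fails at once if a box already in the rack is shifted by more than 25 mm (distance of any of box_a, box_b from where it was at the start of the episode above 0.025 m).
It fails at once if another thing on the bench is shifted by more than 30 mm (distance of any of square_lid, solder_reel, flux_jar, tip_cleaner, multimeter, tweezers from where it was at the start of the episode above 0.03 m).
It also fails if it takes over 72 s, if anything falls off the work surface, if the arm or the gripper's body presses on something with over 40 N, if the wrist force passes 120 N, or if a joint passes its speed limit or range.

## Working session

There is one attempt and no reset: what is moved stays moved. The work goes in short steps, each a Python script; the robot and the scene stay as the last script left them, time stands still between calls to the robot, and variables do not carry over. Pictures are saved under pics/ and viewed, and the job is handed in when it is done.

```bash
ls; mkdir -p pics; cat > h.py <<'E'
import numpy as np, cv2
from workcell import bot
from scipy.spatial.transform import Rotation as Rn
def snap(cam,name):
    c=bot.read_camera(cam); cv2.imwrite(f'pics/{name}.png',c['pixels'])
    np.savez(f'pics/{name}.npz',**{k:c[k] for k in c}); return c
def ray(c,u,v):
    K=np.array([[c['fx'],0,c['cx']],[0,c['fy'],c['cy']],[0,0,1]],float)
    p=cv2.undistortPoints(np.array([[[u,v]]],float),K,np.array([float(c['k1']),0,0,0]))[0,0]
    R=np.array(c['R']);t=np.array(c['t']); d=R.T@np.array([p[0],p[1],1]); return -R.T@t,d/np.linalg.norm(d)
def atz(c,u,v,z):
    o,d=ray(c,u,v); return o+d*(z-o[2])/d[2]
def tri(obs):
    A=np.zeros((3,3));b=np.zeros(3)
    for c,u,v in obs:
        o,d=ray(c,u,v);P=np.eye(3)-np.outer(d,d);A+=P;b+=P@o
    x=np.linalg.solve(A,b); res=[np.linalg.norm((np.eye(3)-np.outer(ray(*q)[1],ray(*q)[1]))@(x-ray(*q)[0])) for q in obs]
    return x,res
def proj(c,X):
    K=np.array([[c['fx'],0,c['cx']],[0,c['fy'],c['cy']],[0,0,1]],float)
    R=np.array(c['R'],float);t=np.array(c['t'],float)
    return cv2.projectPoints(np.array(X,float).reshape(-1,1,3),cv2.Rodrigues(R)[0],t,K,np.array([float(c['k1']),0,0,0]))[0].reshape(-1,2)
def load(n): return dict(np.load(f'pics/{n}.npz'))
def down(yaw): # tool x axis at yaw in world, z down
    x=np.array([np.cos(yaw),np.sin(yaw),0]);z=np.array([0,0,-1.]);y=np.cross(z,x)
    return Rn.from_matrix(np.c_[x,y,z]).as_rotvec()
E
python3 - <<'E'
from h import *
for c in ['scene','top','wrist']:
    k=snap(c,c+'0'); print(c,k['fx'],k['k1'],-np.array(k['R']).T@k['t'])
print(bot.current_clock(),bot.current_tool_rot())
for n in ['scene0','top0','wrist0']:
    im=cv2.imread(f'pics/{n}.png'); cv2.imwrite(f'pics/{n}b.png',cv2.resize(im,(800,600),interpolation=cv2.INTER_CUBIC))
E
```

```text
pics
scene 457.29841768378554 -0.07930621285675107 [ 1.16874736 -0.46864838  1.19146186]
top 374.3552982283637 -0.005478485561546245 [0.38360107 0.00924789 1.10292031]
wrist 312.8096604681729 -0.01763177561670132 [ 0.30815674 -0.4921578   0.38415537]
0.15 [-2.63384229e+00  1.71065605e+00  1.62150816e-03]
```

View pics/scene0b.png

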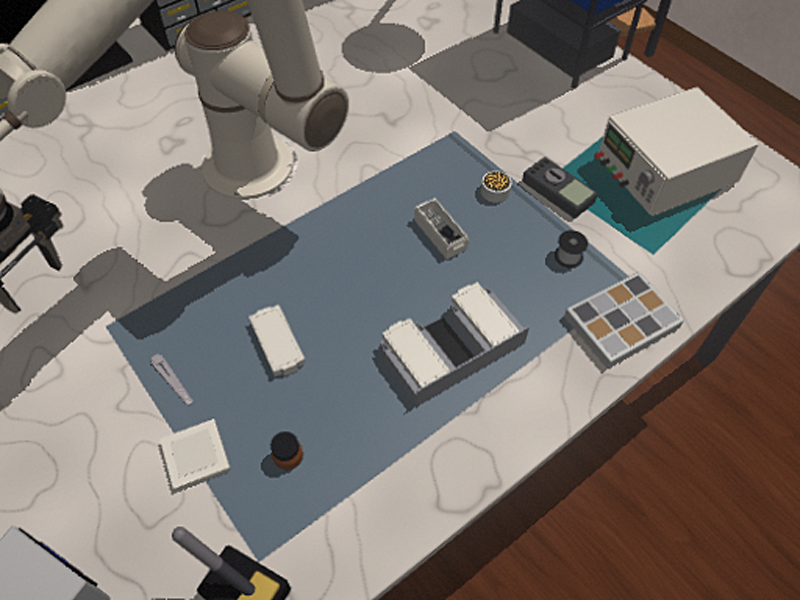

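View pics/top0b.png

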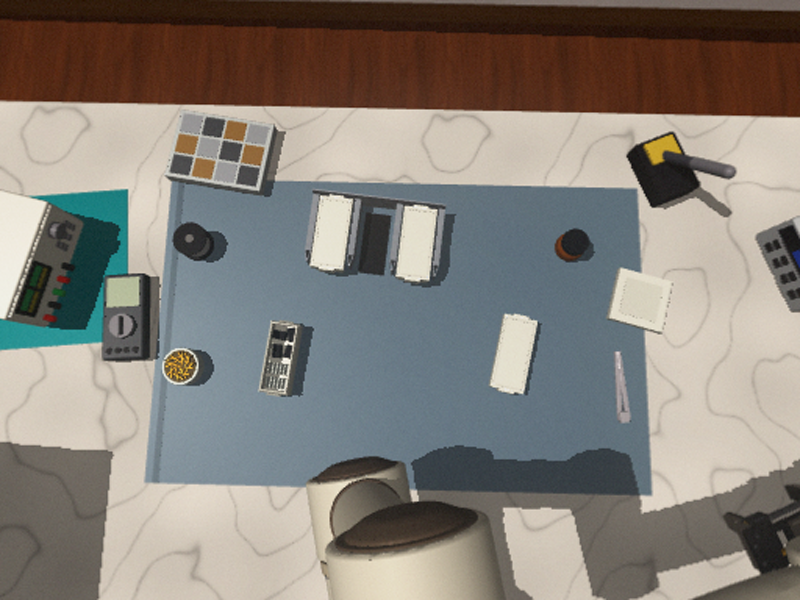

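View pics/wrist0b.png

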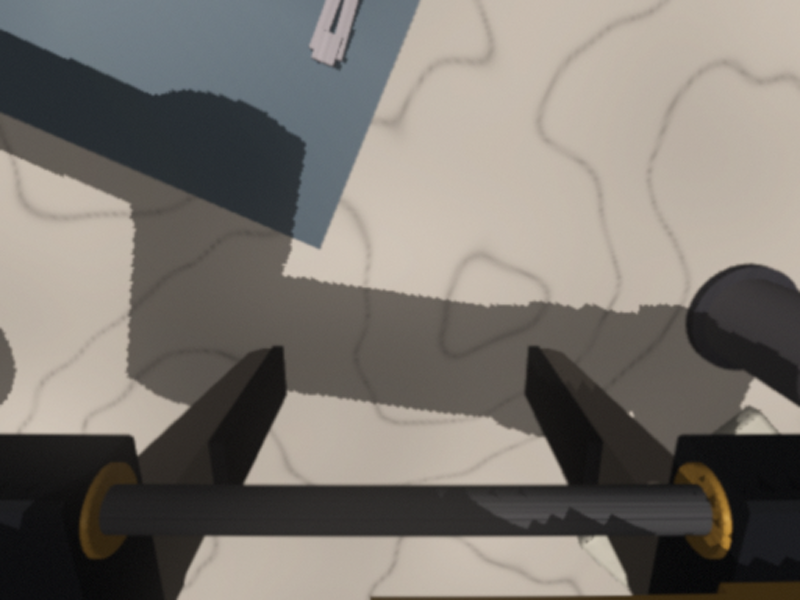

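The scene and top views (800x600 scale) show the following:
- **Lid:** (515,352) in top, (276,340) in scene.
- **Tub:** (282,357) in top.
- **Rack:** the middle lane is empty, with the black pad at (375,241) in top. Boxes stand in both outer lanes.

In the wrist view I can see only the tweezers and the fingers.

```bash
python3 - <<'E'
from h import *
T=load('top0');s=.64
for n,u,v,z in [('lid',515,352,.0265),('tub',282,357,.044),('pad',375,241,.001),('boxL',331,230,.0475),('boxR',417,242,.0475),('jar',573,244,.055),('sq',640,300,.018),('reel',192,240,.05),('tin',181,366,.038),('meter',128,316,.045),('tw',622,385,.008)]:
    print(n,atz(T,u*s,v*s,z).round(3))
W=load('wrist0'); R=W['R'];print('camaxes',R.round(3)); 
Rt=Rn.from_rotvec(bot.current_tool_rot()).as_matrix()
print('tool',Rt.round(3)); print('cam in tool',(Rt.T@(-R.T@W['t']-bot.current_ee_pos())).round(4), (R@Rt).round(3))
# zoom crops of top
im=cv2.imread('pics/top0.png')
a=im[190:265,155:205];b=im[190:265,305:355];c=im[115:190,185:295]
cv2.imwrite('pics/z0.png',np.hstack([cv2.resize(x,None,fx=3.7,fy=3.7,interpolation=cv2.INTER_CUBIC) for x in (a,b,c)]))
E
```

```text
lid [ 0.46  -0.212  0.026]
tub [0.44  0.212 0.044]
pad [0.671 0.052 0.001]
boxL [0.678 0.133 0.048]
boxR [ 0.658 -0.028  0.048]
jar [ 0.659 -0.315  0.055]
sq [ 0.563 -0.449  0.018]
reel [0.652 0.39  0.05 ]
tin [0.42  0.395 0.038]
meter [0.508 0.498 0.045]
tw [ 0.405 -0.412  0.008]
camaxes [[ 0.405 -0.914 -0.001]
 [-0.876 -0.389  0.285]
 [-0.261 -0.115 -0.959]]
tool [[ 0.407 -0.914 -0.   ]
 [-0.914 -0.407  0.001]
 [-0.001 -0.    -1.   ]]
cam in tool [ 0.0002 -0.0814 -0.1703] [[ 1.     0.001 -0.001]
 [-0.001  0.959 -0.285]
 [ 0.     0.285  0.959]]
```

View pics/z0.png

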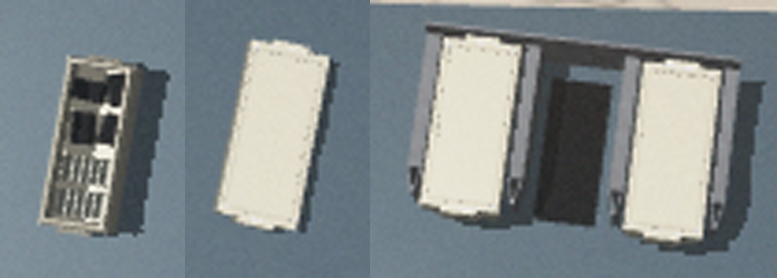

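Next I'll take two wrist views of the lid.

```bash
cat >> h.py <<'E'
def big(n):
    im=cv2.imread(f'pics/{n}.png'); cv2.imwrite(f'pics/{n}b.png',cv2.resize(im,(800,600),interpolation=cv2.INTER_CUBIC))
E
python3 - <<'E'
from h import *
yaw=np.radians(77); x=np.array([np.cos(yaw),np.sin(yaw),0]); y=np.array([np.sin(yaw),-np.cos(yaw),0])
L=np.array([.46,-.212,0])
bot.goto(L+.05*y-.04*x+[0,0,.16],down(yaw)); snap('wrist','l1'); print(bot.current_clock(),bot.current_joints())
bot.line_to(L-.03*y+.04*x+[0,0,.16],max_speed=.25); snap('wrist','l2');print(bot.current_clock())
big('l1');big('l2')
E
```

```text
1.8083 [-6.98423299e-01  1.77873926e-01  1.68547144e+00 -1.87076118e-04
  1.27796814e+00 -2.04072592e+00]
2.4583
```

View pics/l1b.png

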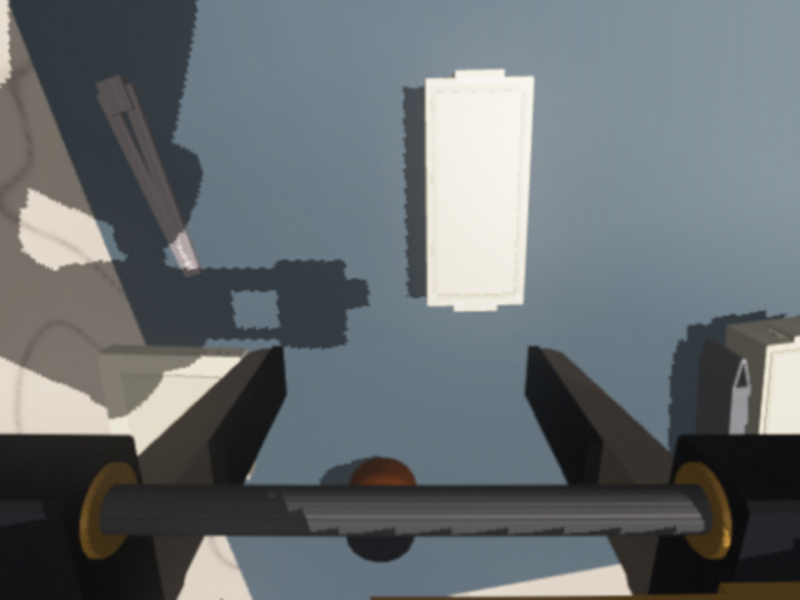

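View pics/l2b.png

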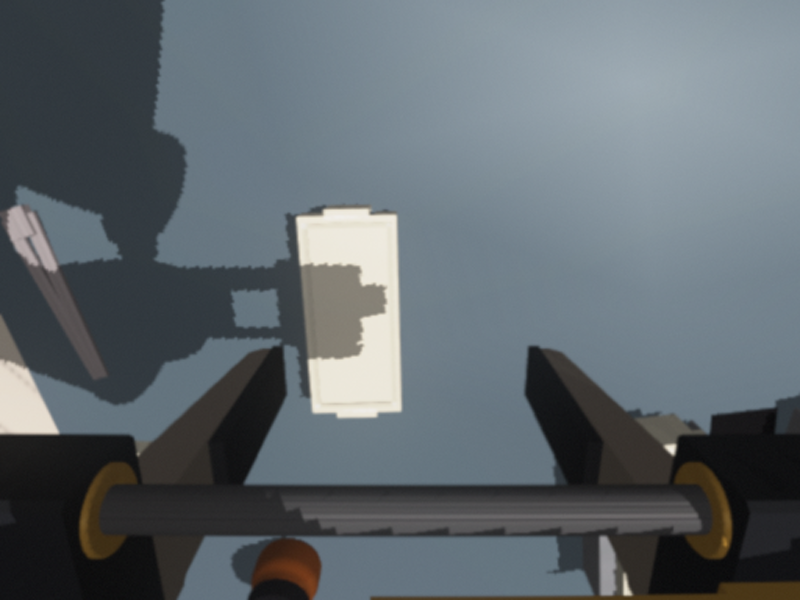

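l1 shows the lid's top corners at about (425,78), (534,77), (525,304) and (427,305). l2 shows them at (296,215), (398,213), (401,411) and (313,411).

```bash
python3 - <<'E'
from h import *
a=load('l1');b=load('l2');s=.64
A=[(425,78),(534,77),(525,304),(427,305)];B=[(296,215),(398,213),(401,411),(313,411)]
P=[]
for p,q in zip(A,B):
    x,r=tri([(a,p[0]*s,p[1]*s),(b,q[0]*s,q[1]*s)]);P.append(x);print(x.round(4),np.round(r,4))
P=np.array(P);print(P.mean(0).round(4)); 
print([np.linalg.norm(P[i]-P[(i+1)%4]).round(4) for i in range(4)])
d=(P[0]+P[1]-P[2]-P[3]); print('yaw',np.degrees(np.arctan2(-d[1],-d[0])))
for c,Q in((a,A),(b,B)):
    q=np.array([atz(c,u*s,v*s,.0265) for u,v in Q]);print(q.mean(0).round(4)); d=-(q[0]+q[1]-q[2]-q[3]);print(np.degrees(np.arctan2(d[1],d[0])))
E
```

```text
[ 0.3857 -0.2246  0.0255] [0.0001 0.0001]
[ 0.3992 -0.1625  0.0231] [0.0001 0.0001]
[ 0.5321 -0.1915  0.0298] [0.0006 0.0006]
[ 0.5207 -0.2531  0.0241] [0.0001 0.0001]
[ 0.4594 -0.2079  0.0256]
[np.float64(0.0636), np.float64(0.1362), np.float64(0.0629), np.float64(0.138)]
yaw -12.099806976053266
[ 0.4598 -0.2079  0.0265]
-11.691645184470662
[ 0.4592 -0.2078  0.0265]
-12.124137471076912
```

The lid centre is (0.4595,-0.208), top at 25.6 mm, yaw -12.0°. Next are wrist views of the rack and the tub.

```bash
python3 - <<'E'
from h import *
yaw=np.radians(80); x=np.array([np.cos(yaw),np.sin(yaw),0]); y=np.array([np.sin(yaw),-np.cos(yaw),0])
for n,L,o in (('r',np.array([.665,.05,0]),(-.01,-.07)),('t',np.array([.44,.212,0]),(.05,-.03))):
    for i,(sx,oy) in enumerate(zip((-.04,.04),o)):
        p=L+oy*y+sx*x+[0,0,.17]
        if i==0: bot.goto(p,down(yaw))
        else: bot.line_to(p,max_speed=.25)
        snap('wrist',n+str(i+1)); big(n+str(i+1))
print(bot.current_clock(),bot.current_joints())
E
```

```text
5.475 [ 3.01703479e-01 -2.40162108e-02  1.87910177e+00 -7.46551571e-04
  1.28601157e+00 -1.09321128e+00]
```

View pics/r1b.png

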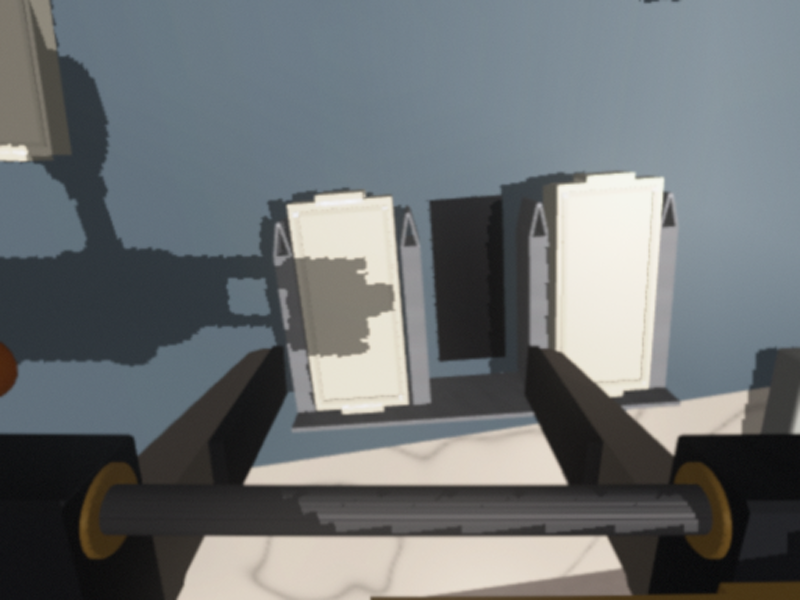

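View pics/r2b.png

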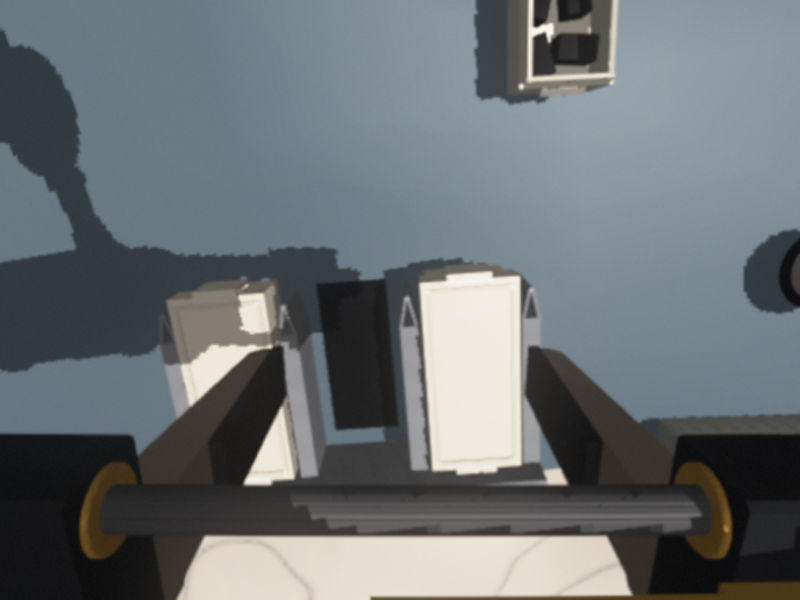

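View pics/t1b.png

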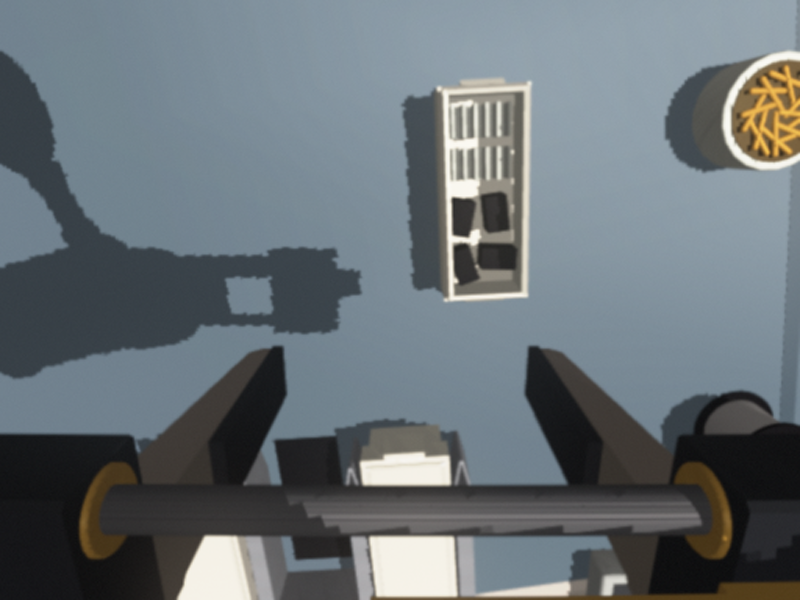

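View pics/t2b.png

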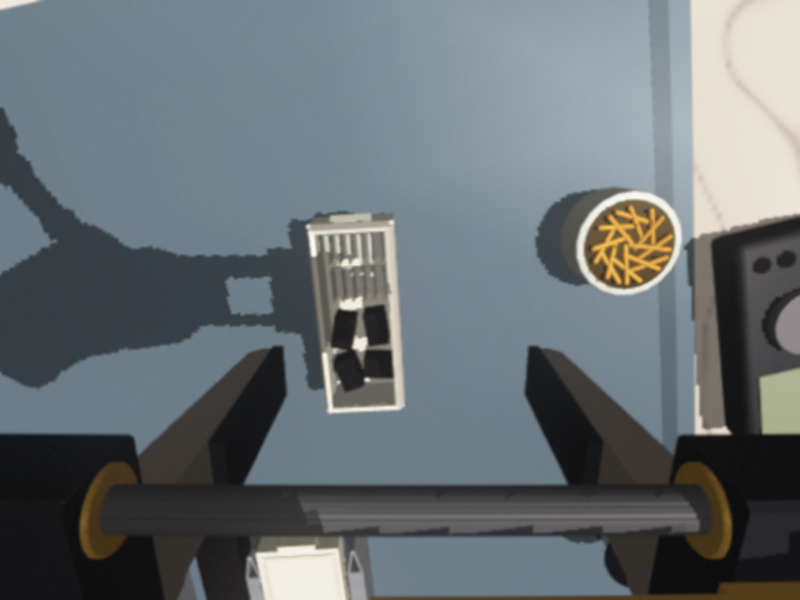

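t1 and t2 show the tub rim, with the tip cleaner well clear. r1 and r2 show the pad and the fin tips. I'll zoom in to get sharper corners.

```bash
python3 - <<'E'
from h import *
def crop(n,u0,v0,u1,v1,k):
    im=cv2.imread(f'pics/{n}.png')[v0:v1,u0:u1]; im=cv2.resize(im,None,fx=k,fy=k,interpolation=cv2.INTER_CUBIC)
    for u in range((u0+9)//10*10,u1,10): cv2.line(im,(int((u-u0+.5)*k),0),(int((u-u0+.5)*k),6 if u%50 else 14),(0,0,255),1)
    for v in range((v0+9)//10*10,v1,10): cv2.line(im,(0,int((v-v0+.5)*k)),(6 if v%50 else 14,int((v-v0+.5)*k)),(0,0,255),1)
    return im
a=crop('t1',270,45,350,205,3.7);b=crop('t2',185,125,265,285,3.7)
cv2.imwrite('pics/zt.png',np.hstack([a,b]))
a=crop('r1',250,110,370,280,3.3);b=crop('r2',185,155,305,325,3.3)
cv2.imwrite('pics/zr.png',np.hstack([a,b]))
E
```

```text
(no output)
```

View pics/zt.png

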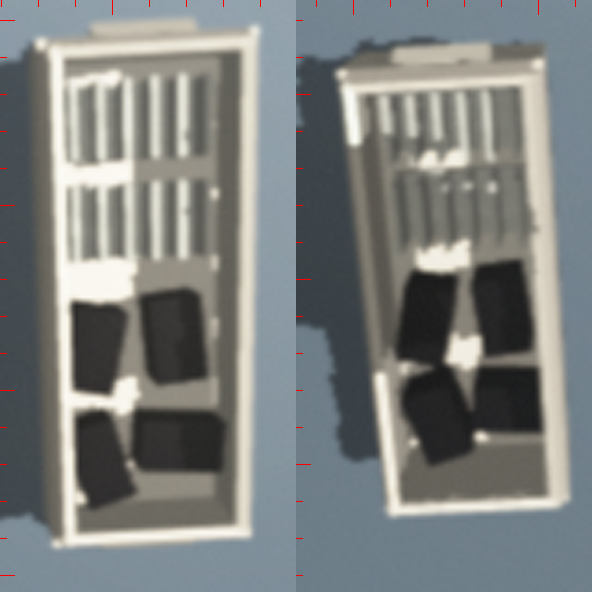

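View pics/zr.png

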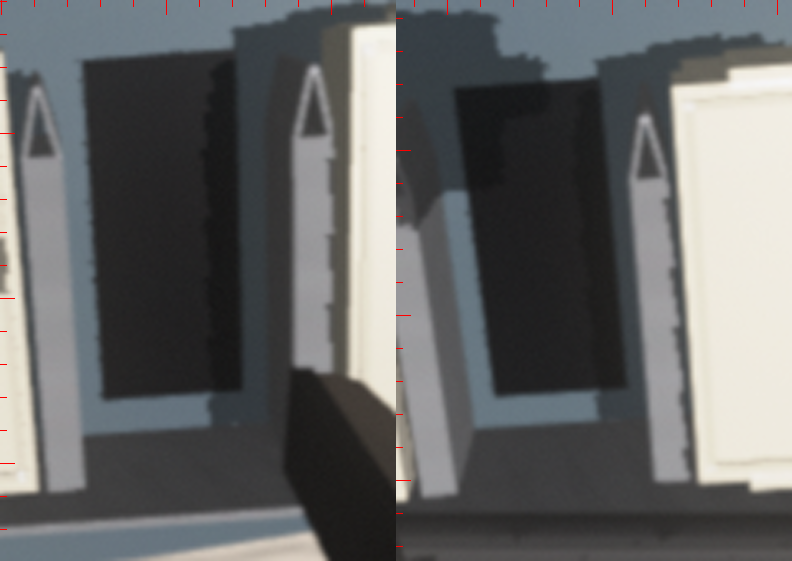

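```bash
python3 - <<'E'
from h import *
from scipy.optimize import least_squares
def cv(pts,u0,v0,k,ox=0): return np.array([((x-ox+.5)/k-.5+u0,(y+.5)/k-.5+v0) for x,y in pts])
t1,t2,r1,r2=map(load,('t1','t2','r1','r2'))
D1=cv([(41,44),(254,31),(249,533),(57,543)],270,45,3.7);D2=cv([(341,73),(540,63),(568,500),(391,511)],185,125,3.7,296)
P1=cv([(83,62),(236,51),(241,389),(103,399)],250,110,3.3);P2=cv([(455,88),(597,80),(627,387),(495,395)],185,155,3.3,396)
def rep(c1,c2,A,B,half,z):
    X=np.array([tri([(c1,*p),(c2,*q)])[0] for p,q in zip(A,B)]);print('tri',X.round(4).tolist(),'sides',[np.linalg.norm(X[i]-X[(i+1)%4]).round(4) for i in range(4)])
    # order: TL=(near base, +? ) image up=-x world, image left = -y (tool x->right)
    loc=np.array([(-half[0],-half[1]),(-half[0],half[1]),(half[0],half[1]),(half[0],-half[1])])
    def pts(p):
        c,s=np.cos(p[2]),np.sin(p[2]);return np.c_[loc@np.array([[c,s],[-s,c]])+p[:2],np.full(4,p[3])]
    f=lambda p:np.r_[(proj(c1,pts(p))-A).ravel(),(proj(c2,pts(p))-B).ravel()]
    m=X.mean(0)
    s=least_squares(f,[m[0],m[1],-.15,z]);print('fit',s.x.round(4),'yawdeg',np.degrees(s.x[2]).round(2),'res',s.fun.round(1))
    g=lambda p:f([*p,z]); s=least_squares(g,[m[0],m[1],-.15]);print('fit fixed z',s.x.round(4),np.degrees(s.x[2]).round(2),np.abs(s.fun).max().round(2));return s.x
rep(t1,t2,D1,D2,(.065,.027),.036)
rep(t1,t2,D1,D2,(.062,.024),.044)
rep(r1,r2,P1,P2,(.06,.025),.001)
# fins: tip z=.04
F1=cv([(37,90),(314,66)],250,110,3.3);F2=cv([(644,116)],185,155,3.3,396)
print('rightfin tip',tri([(r1,*F1[1]),(r2,*F2[0])])); print([atz(r1,*p,.04).round(4) for p in F1])
E
```

```text
tri [[0.3745, 0.2019, 0.036], [0.3809, 0.2539, 0.0357], [0.5078, 0.2386, 0.0374], [0.5015, 0.1866, 0.0382]] sides [np.float64(0.0524), np.float64(0.1279), np.float64(0.0524), np.float64(0.128)]
fit [ 0.4421  0.2202 -0.1195  0.0338] yawdeg -6.85 res [-1.2 -0.   0.5 -0.   0.1  0.8 -0.6  1.  -0.2 -0.2  0.9 -0.6  0.8 -0.3
 -0.3 -0.8]
fit fixed z [ 0.4417  0.2202 -0.1194] -6.84 1.33
tri [[0.3745, 0.2019, 0.036], [0.3809, 0.2539, 0.0357], [0.5078, 0.2386, 0.0374], [0.5015, 0.1866, 0.0382]] sides [np.float64(0.0524), np.float64(0.1279), np.float64(0.0524), np.float64(0.128)]
fit [ 0.4397  0.2202 -0.1194  0.0439] yawdeg -6.84 res [ 2.6 -0.7 -0.5 -0.4 -0.7 -1.2  2.7 -1.2  0.7  2.  -2.8  1.8 -2.6  0.2
  0.3 -0.6]
fit fixed z [ 0.4397  0.2202 -0.1194] -6.84 2.82
tri [[0.6051, 0.0352, 0.0003], [0.6099, 0.0839, 0.0042], [0.729, 0.0722, 0.0005], [0.7236, 0.023, 0.0012]] sides [np.float64(0.0491), np.float64(0.1197), np.float64(0.0495), np.float64(0.1191)]
fit [ 6.675e-01  5.360e-02 -1.022e-01 -6.000e-04] yawdeg -5.86 res [-0.5 -0.1 -0.4 -0.2  0.1  0.3 -0.4  0.2  0.   0.2  1.  -0.5  0.2 -0.
  0.1  0.1]
fit fixed z [ 0.6671  0.0536 -0.1022] -5.86 0.9
rightfin tip (array([0.61380229, 0.09914128, 0.04118794]), [np.float64(4.2321709214953455e-06), np.float64(4.232170921521055e-06)])
[array([0.6068, 0.0198, 0.04  ]), array([0.614 , 0.0994, 0.04  ])]
```

The tub is at (0.4415,0.2202), yaw -6.8°, lean line at about 36 mm. The pad is at (0.667,0.0535), yaw -5.9°, and the fin tips agree with that. Now I'll grip the lid.

```bash
python3 - <<'E'
from h import *
o=down(np.radians(78)); L=np.array([.4595,-.2079,0])
bot.goto(L+[0,0,.12],o); bot.line_to(L+[0,0,.004],max_speed=.12)
print(bot.current_contact_force())
bot.set_gripper(0,15); print('open',bot.current_opening()*92, bot.current_contact_force())
bot.line_to(L+[0,0,.15],max_speed=.15); print('open',bot.current_opening()*92, bot.current_contact_force(),bot.current_clock())
snap('wrist','g1');big('g1')
E
```

```text
[ 0.40859084 -0.30639311  0.3303516 ]
open 61.851750077928756 [-0.3198212   0.35579742  1.07010082]
open 62.159885226332406 [-0.37422412  0.33066703  0.30109654] 9.9917
```

View pics/g1b.png

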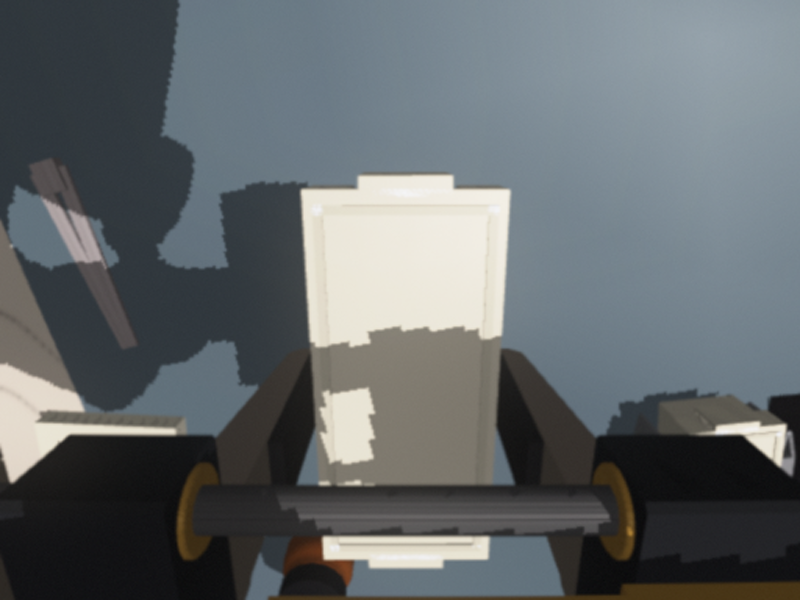

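The lid is held level. Its near corners are at (302,190) and (510,189), and its far corners at (323,558) and (490,558).

```bash
python3 - <<'E'
from h import *
c=load('g1');s=.64;p=bot.current_ee_pos();Rt=Rn.from_rotvec(bot.current_tool_rot()).as_matrix();print(p)
q=np.array([Rt.T@(atz(c,u*s,v*s,p[2]+.0225)-p) for u,v in [(302,190),(510,189),(490,558),(323,558)]]);print(q.round(4),q.mean(0).round(4))
E
```

```text
[ 0.45877365 -0.20734604  0.14871153]
[[-0.0306 -0.0682 -0.0224]
 [ 0.0313 -0.0684 -0.0223]
 [ 0.0321  0.0682 -0.0226]
 [-0.0311  0.0682 -0.0227]] [ 0.0004 -0.     -0.0225]
```

```bash
python3 - <<'E'
from h import *
o=down(np.radians(83.16)); T=np.array([.4415,.2202,0])
bot.goto(T+[0,0,.15],o); bot.line_to(T+[0,0,.065],max_speed=.1); bot.hold(.3)
print(bot.current_ee_pos(), Rn.from_matrix(Rn.from_rotvec(bot.current_tool_rot()).as_matrix()).as_matrix()[:,0])
snap('wrist','p1');big('p1');snap('scene','p1s');snap('top','p1t')
for n,(u0,v0,u1,v1) in {'p1s':(240,110,320,180),'p1t':(140,185,220,275)}.items():
    im=cv2.imread(f'pics/{n}.png')[v0:v1,u0:u1]; cv2.imwrite(f'pics/{n}z.png',cv2.resize(im,None,fx=6,fy=6,interpolation=cv2.INTER_CUBIC))
E
```

```text
[0.44177096 0.22028821 0.06539045] [1.19029851e-01 9.92890643e-01 2.56510816e-04]
```

View pics/p1b.png

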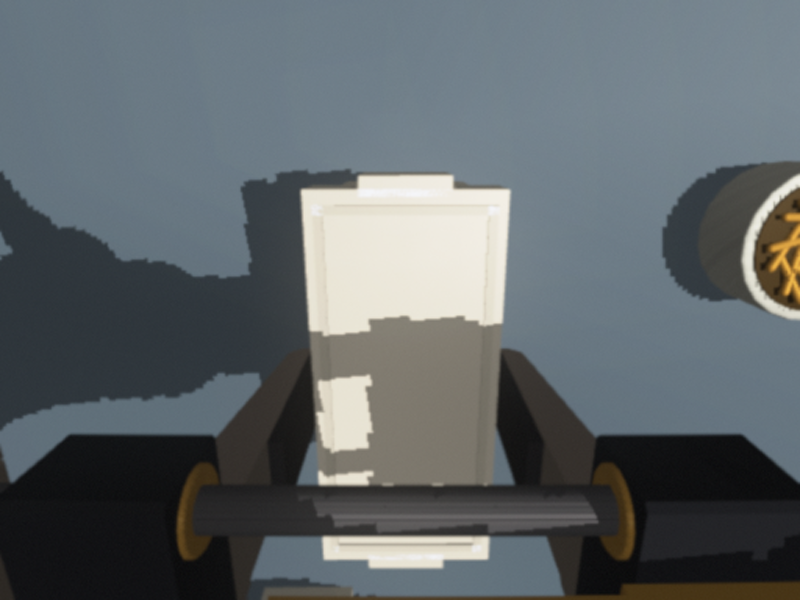

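View pics/p1sz.png

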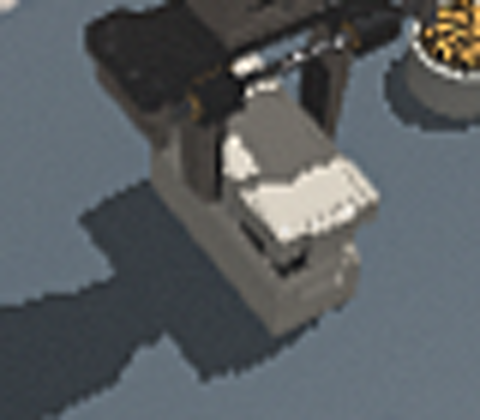

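The wrist view shows the lid covering the tub symmetrically, with the near clip at (405,182). The scene zoom shows the lid hovering over the tub with matching axes. I'll lower it while watching the force.

```bash
python3 - <<'E'
from h import *
T=np.array([.4413,.2201,0])
f0=bot.current_contact_force();print(f0)
for z in np.r_[.055,.049,.045,.042,.040,.038,.037,.036,.035,.034,.033]:
    bot.line_to(T+[0,0,z],max_speed=.05); f=bot.current_contact_force()-f0
    print(z,bot.current_ee_pos().round(4),f.round(2))
    if f[2]>3: break
snap('scene','p2s')
im=cv2.imread('pics/p2s.png')[110:180,240:320]; cv2.imwrite('pics/p2sz.png',cv2.resize(im,None,fx=6,fy=6,interpolation=cv2.INTER_CUBIC))
E
```

```text
[-0.00927256 -0.38603829 -0.99283112]
0.055 [0.4407 0.22   0.0543] [-0.67  0.4   0.78]
0.049 [0.4409 0.22   0.0485] [0.3  0.63 0.29]
0.045 [0.4411 0.2201 0.0447] [0.41 0.65 0.61]
0.042 [0.4411 0.2201 0.0418] [ 0.21  1.01 -0.16]
0.04 [0.4412 0.2201 0.0399] [-0.14  0.95  0.49]
0.038 [0.4412 0.2201 0.0378] [-0.1   0.09  0.43]
0.037 [0.4412 0.2201 0.0369] [-0.23 -0.62  0.04]
0.036 [0.4413 0.2201 0.0359] [-0.1  -0.33  0.36]
0.035 [0.4412 0.2201 0.0349] [-0.23  0.44  1.31]
0.034 [0.4414 0.2201 0.0341] [-0.55  0.65  1.45]
0.033 [0.4415 0.2202 0.0333] [-0.92  0.36  5.71]
```

View pics/p2sz.png

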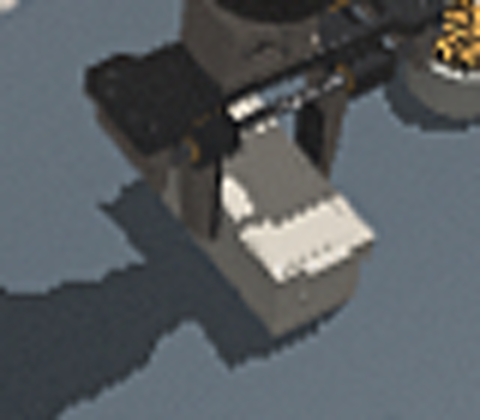

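Contact came at the expected catch height. Next I'll release and press the two ends.

```bash
cat > press.py <<'E'
from h import *
import sys
T=np.array([.4414,.2201,0]);a=np.radians(-6.84);ax=np.array([np.cos(a),np.sin(a),0])
def press(d,zmin=.0465):
    P=T+d*ax; o=down(np.radians(83.16))
    p=bot.current_ee_pos()
    if p[2]<.085: bot.line_to([p[0],p[1],.085],max_speed=.1)
    bot.line_to(P+[0,0,.085],max_speed=.2); bot.line_to(P+[0,0,.060],max_speed=.1); bot.hold(.2)
    f0=bot.current_contact_force()[2]; fm=0
    for z in np.arange(.0585,zmin-1e-4,-.001):
        bot.line_to(P+[0,0,z],max_speed=.03); f=bot.current_contact_force()[2]-f0; fm=max(fm,f)
        print(round(z,4),bot.current_ee_pos()[2].round(4),f.round(2))
        if f>11.3: print('STOP');break
    bot.line_to(P+[0,0,.085],max_speed=.1)
E
python3 - <<'E'
from press import *
bot.set_gripper(.85); p=bot.current_ee_pos(); bot.line_to([p[0],p[1],.1],max_speed=.12)
bot.set_gripper(0); print(bot.current_opening(),bot.current_clock())
press(-.058)
print(bot.current_clock())
snap('scene','p3s')
im=cv2.imread('pics/p3s.png')[110:180,240:320]; cv2.imwrite('pics/p3sz.png',cv2.resize(im,None,fx=6,fy=6,interpolation=cv2.INTER_CUBIC))
E
```

```text
0.004159848543043021 18.3
0.0585 0.0586 1.19
0.0575 0.0574 1.62
0.0565 0.0565 1.66
0.0555 0.0556 4.5
0.0545 0.0547 5.75
0.0535 0.0538 7.75
0.0525 0.0523 1.53
0.0515 0.0513 0.76
0.0505 0.0504 1.71
0.0495 0.0494 1.01
0.0485 0.0486 1.34
0.0475 0.0482 7.41
0.0465 0.048 15.76
STOP
23.1333
```

View pics/p3sz.png

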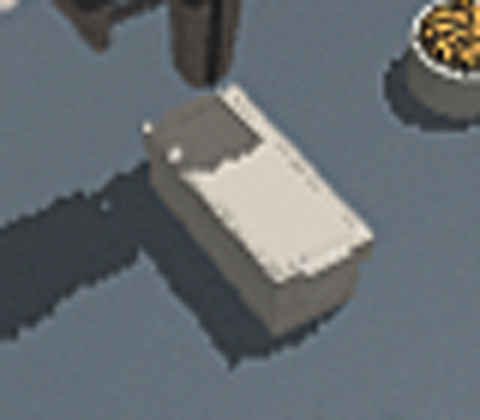

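The near end snapped at about 7.8 N and bottomed at 48 mm. The last step on the hard stop briefly reached 15.8 N, so I'll stop sooner on the other end.

```bash
sed -i 's/f>11.3/f>11.3 or (z<.0495 and f>5)/' press.py; python3 - <<'E'
from press import *
press(.058,.0470)
print(bot.current_clock())
p=bot.current_ee_pos()
# views for measuring closed tub
yaw=np.radians(80); x=np.array([np.cos(yaw),np.sin(yaw),0]); y=np.array([np.sin(yaw),-np.cos(yaw),0])
L=np.array([.4414,.2201,0])
bot.goto(L+.05*y-.04*x+[0,0,.17],down(yaw)); snap('wrist','c1');big('c1')
bot.line_to(L-.03*y+.04*x+[0,0,.17],max_speed=.25);snap('wrist','c2');big('c2');print(bot.current_clock())
E
```

```text
0.0585 0.0586 -0.23
0.0575 0.0574 -0.56
0.0565 0.0564 -0.44
0.0555 0.0554 -1.43
0.0545 0.0545 -0.43
0.0535 0.0537 0.62
0.0525 0.0527 1.5
0.0515 0.0509 -0.15
0.0505 0.0502 -0.62
0.0495 0.0494 -1.77
0.0485 0.0484 -1.65
0.0475 0.0478 0.96
28.2917
29.4583
```

View pics/c1b.png

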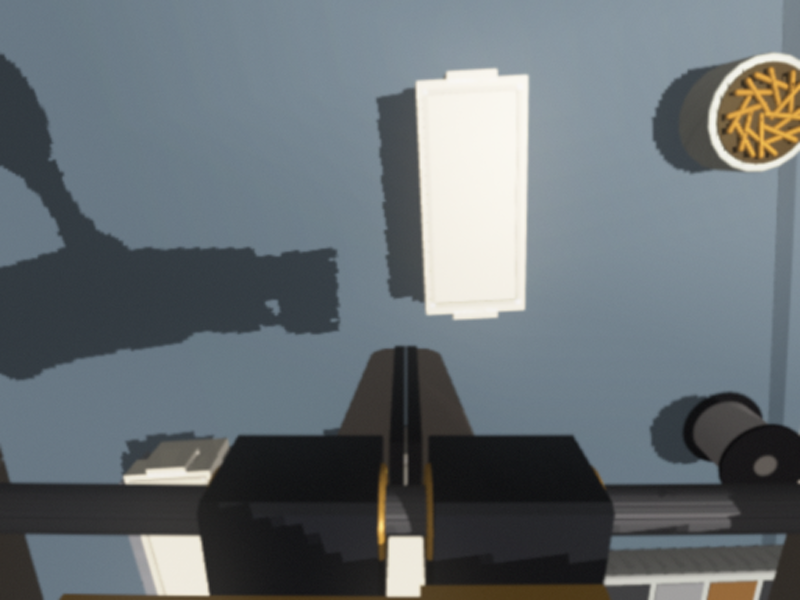

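View pics/c2b.png

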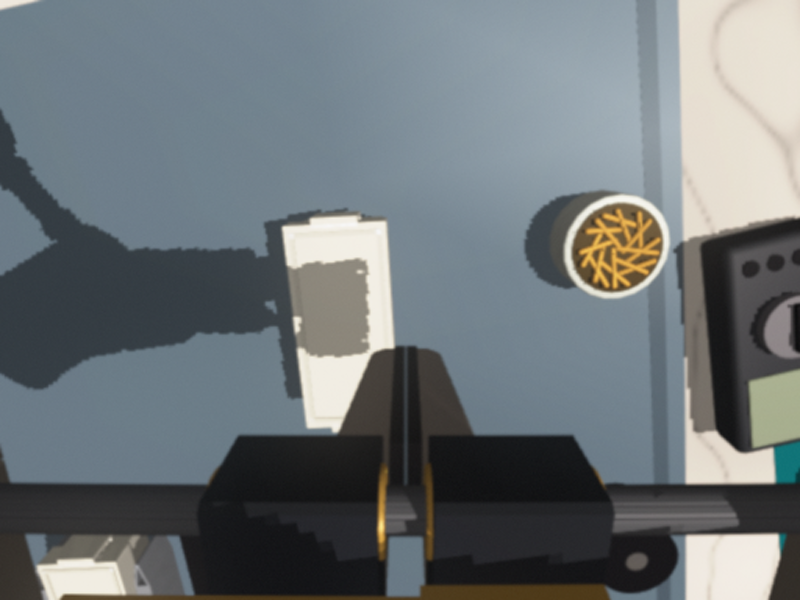

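The closed tub's top corners are at (416,82), (528,75), (525,310) and (427,315) in c1. In c2 they are at (283,227), (386,221) and (307,429). I'll check the far end's height.

```bash
python3 - <<'E'
from h import *
a=load('c1');b=load('c2');s=.64
A=[(416,82),(528,75),(525,310),(427,315)];B=[(283,227),(386,221),None,(307,429)]
for p,q in zip(A,B):
    if q: print(tri([(a,p[0]*s,p[1]*s),(b,q[0]*s,q[1]*s)])[0].round(4))
P=np.array([atz(a,u*s,v*s,.0475) for u,v in A]);print(P.mean(0).round(4),[np.linalg.norm(P[i]-P[(i+1)%4]).round(4) for i in range(4)])
d=P[2]+P[3]-P[0]-P[1];print(np.degrees(np.arctan2(d[1],d[0])))
print(bot.current_contact_force())
E
```

```text
[0.3708 0.1981 0.0475]
[0.378  0.2596 0.0479]
[0.5055 0.1818 0.0509]
[0.4423 0.2206 0.0475] [np.float64(0.0621), np.float64(0.1372), np.float64(0.0619), np.float64(0.1368)]
-6.8742034346633725
[-0.61081674 -1.2251801   0.13272995]
```

The two end widths match at the 47.5 mm plane, so the lid looks flush. The force zero drifted, though, so I'll confirm the far end with one short firm press. Then I'll grip the tub and slide it to the lane mouth.

```bash
python3 - <<'E'
from press import *
P=T+.058*ax; o=down(np.radians(83.16))
bot.line_to(P+[0,0,.1],rot=o,max_speed=.25); bot.line_to(P+[0,0,.054],max_speed=.12); bot.hold(.3)
f0=np.mean([bot.current_contact_force()[2] for _ in range(1)]);print(f0)
for z in (.051,.0495,.0485,.048,.0475,.047,.0465):
    bot.line_to(P+[0,0,z],max_speed=.03); bot.hold(.1); f=bot.current_contact_force()[2]-f0
    print(z,bot.current_ee_pos()[2].round(4),f.round(2))
    if f>8: break
bot.line_to(P+[0,0,.12],max_speed=.2)
C=np.array([.4420,.2204,0])
bot.set_gripper(1.0); bot.line_to(C+[0,0,.12],max_speed=.25)
bot.line_to(C+[0,0,.015],max_speed=.12); print('pos',bot.current_ee_pos())
bot.set_gripper(0,15); print('open',bot.current_opening()*92,bot.current_contact_force(),bot.current_clock())
E
```

```text
-0.04812179746454007
0.051 0.0509 -0.09
0.0495 0.0495 0.03
0.0485 0.0485 -0.22
0.048 0.048 0.85
0.0475 0.0477 3.57
0.047 0.0477 7.73
0.0465 0.0476 10.18
pos [0.44283684 0.22056271 0.0157065 ]
open 61.87612151971343 [-0.41294345 -0.09428253  2.10747503] 37.225
```

The far end is flush at 47.7 mm under 10 N. I'll slide the tub to the front of the lane and then into the lead-in.

```bash
cat >> h.py <<'E'
PAD=np.array([.667,.0535,0]); PA=np.radians(-5.75); PU=np.array([np.cos(PA),np.sin(PA),0])
E
python3 - <<'E'
from h import *
o=down(np.radians(90)+PA)
bot.line_to(PAD-.152*PU+[0,0,.0155],rot=o,max_speed=.08); print(bot.current_ee_pos(),bot.current_contact_force(),bot.current_opening()*92)
bot.hold(.2)
snap('wrist','s1');big('s1');snap('scene','s1s');big('s1s');print(bot.current_clock())
E
```

```text
[0.51555774 0.06868923 0.0153373 ] [-0.6017453  -0.01421225 -0.89539885] 61.840823137081415
39.7833
```

View pics/s1b.png

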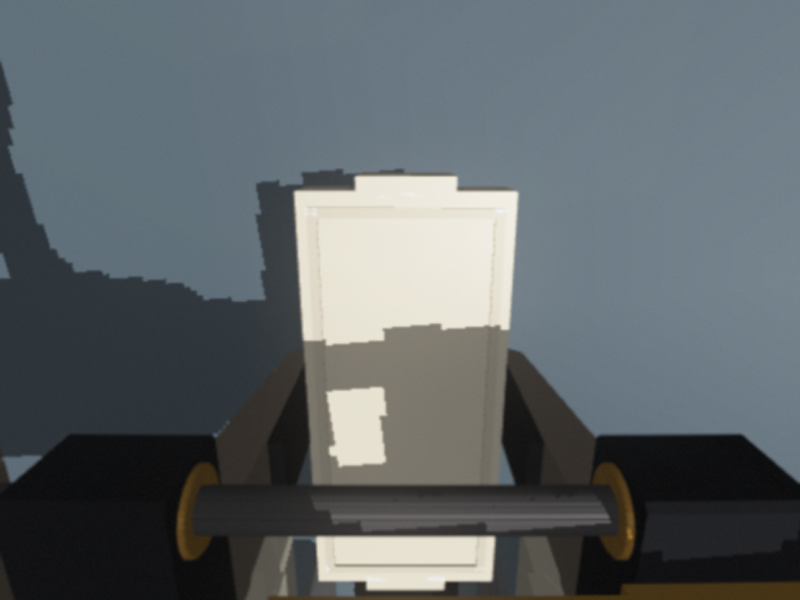

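View pics/s1sb.png

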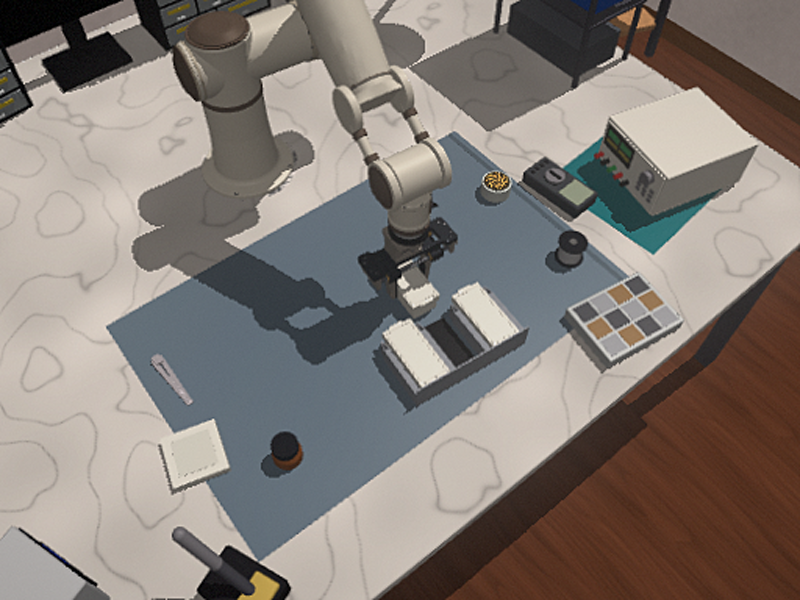

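The tub is square in the hand, near end at (407,190), and lined up with the lane mouth. I'll insert it, release, and push from behind with shut fingers.

```bash
python3 - <<'E'
from h import *
f0=bot.current_contact_force()
for d in (.135,.12,.105,.094):
    bot.line_to(PAD-d*PU+[0,0,.0155],max_speed=.06); f=bot.current_contact_force()-f0; print(d,bot.current_ee_pos().round(4),f.round(2))
    if np.linalg.norm(f[:2])>12: print('stop');break
else:
    bot.set_gripper(.80); p=bot.current_ee_pos()
    bot.line_to([p[0],p[1],.08],max_speed=.12)
    bot.line_to(PAD-.215*PU+[0,0,.08],max_speed=.25); bot.set_gripper(0)
    snap('wrist','s2');big('s2');snap('top','s2t')
    im=cv2.imread('pics/s2t.png')[110:260,160:310]; cv2.imwrite('pics/s2tz.png',cv2.resize(im,None,fx=4,fy=4,interpolation=cv2.INTER_CUBIC))
print(bot.current_clock())
E
```

```text
0.135 [0.5333 0.0669 0.0156] [ 1.04 -0.19  0.13]
0.12 [0.5479 0.0655 0.0155] [ 0.63  0.61 -1.03]
0.105 [0.5628 0.0639 0.0154] [ 0.89 -0.12 -0.91]
0.094 [0.5737 0.0629 0.0155] [ 0.96 -0.4  -0.63]
44.2667
```

View pics/s2tz.png

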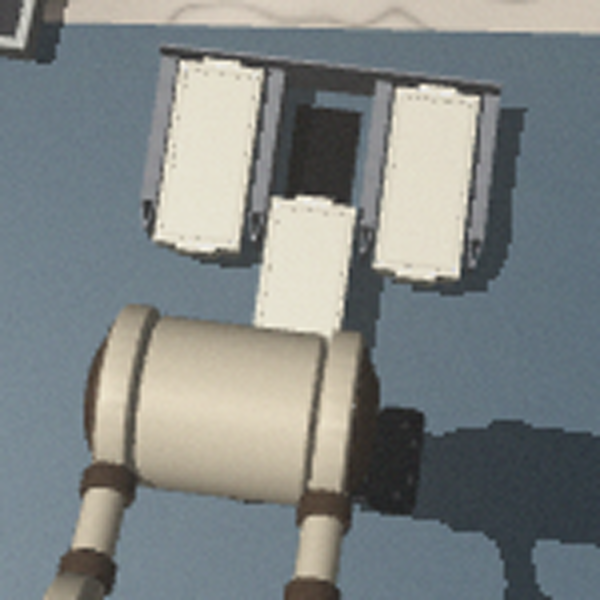

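View pics/s2b.png

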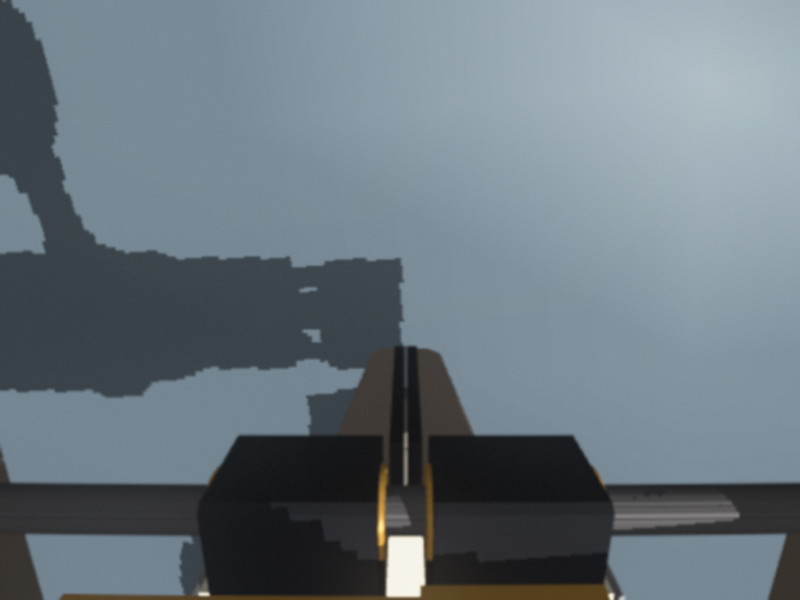

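The top view shows the tub's front in the middle lane mouth, centred between the fins, front end at about (312,200). Both boxes are where they were. I'll push it home now.

```bash
python3 - <<'E'
from h import *
bot.line_to(PAD-.215*PU+[0,0,.012],max_speed=.12); bot.hold(.2); f0=bot.current_contact_force()
for d in np.r_[.18,.16,.14,.12,.105,.095,.090,.087,.085,.0835,.082,.0805,.079,.0775]:
    bot.line_to(PAD-d*PU+[0,0,.012],max_speed=.06); f=bot.current_contact_force()-f0
    e=(bot.current_ee_pos()-PAD); print(d,(e@PU).round(4),(-f@PU).round(2),f.round(1))
    if -f@PU>(8 if d<.09 else 10): break
p=bot.current_ee_pos()
bot.line_to(PAD-.12*PU+[0,0,.012],max_speed=.15); bot.line_to(PAD-.14*PU+[0,0,.15],max_speed=.2)
print(bot.current_clock())
yaw=np.radians(90)+PA;x=np.array([np.cos(yaw),np.sin(yaw),0])
bot.line_to(PAD-.08*PU+.06*x+[0,0,.17],max_speed=.25)
snap('wrist','e1');big('e1');snap('scene','e1s');big('e1s');print(bot.current_clock())
E
```

```text
0.18 -0.1803 -1.04 [ 1.  -0.3  0.5]
0.16 -0.1595 -0.03 [-0.1 -0.8  0.4]
0.14 -0.1395 0.26 [-0.3 -0.6 -0.3]
0.12 -0.1195 -0.24 [ 0.2 -0.3 -0.1]
0.105 -0.1045 -0.16 [0.2 0.5 0.9]
0.095 -0.0946 0.58 [-0.7 -0.7  1.1]
0.09 -0.0896 0.13 [-0.2 -0.6  0.8]
0.087 -0.0868 0.45 [-0.5 -0.7  0.4]
0.085 -0.085 0.5 [-0.6 -0.7  0.8]
0.0835 -0.0834 1.38 [-1.4  0.3 -0.6]
0.082 -0.0829 5.39 [-5.5 -0.4  2.5]
0.0805 -0.0829 11.16 [-11.2   0.2   7.1]
50.85
51.45
```

View pics/e1b.png

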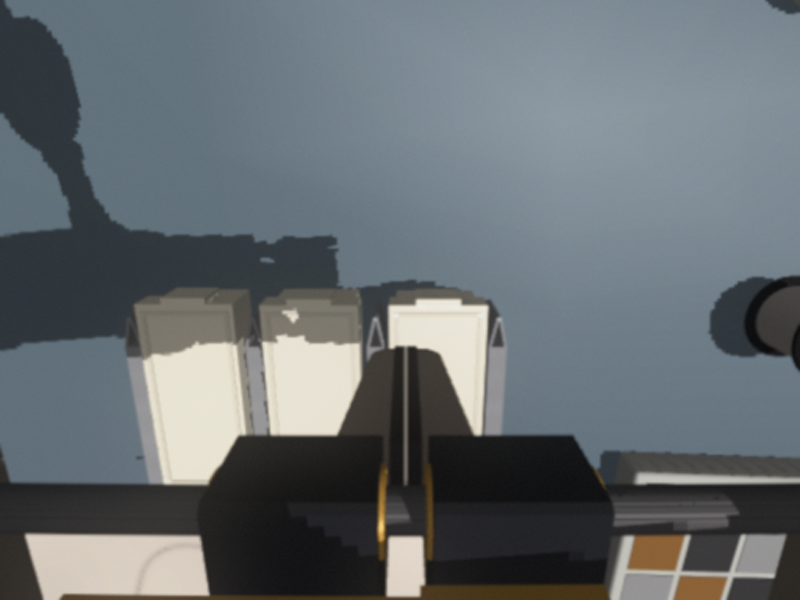

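View pics/e1sb.png

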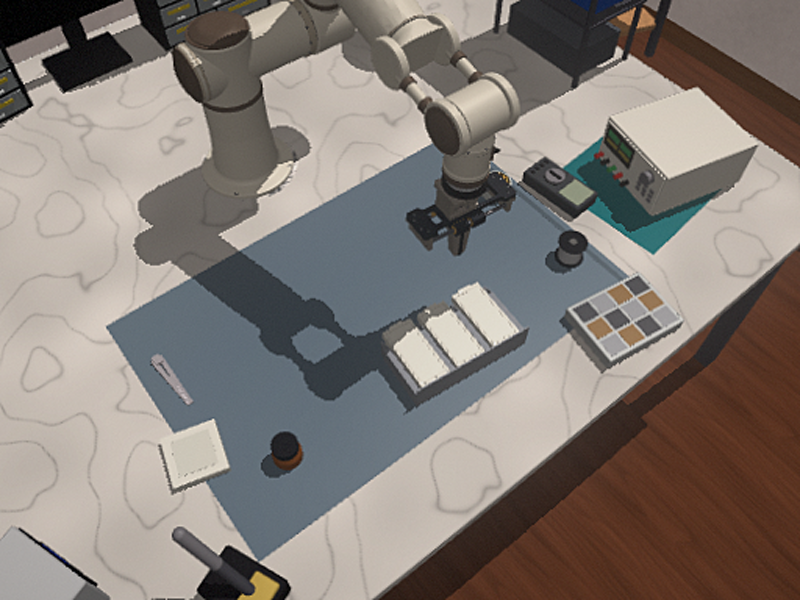

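The scene view shows all three boxes level and in line in the rack. In the wrist view the tub's rear edge, (262,304) to (361,303), is in line with its neighbours. I'll do one numeric check and hand in.

```bash
python3 - <<'E'
from h import *
c=load('e1');s=.64
q=[atz(c,u*s,v*s,.0475) for u,v in [(262,305),(361,303)]];m=(q[0]+q[1])/2-PAD
print('width',np.linalg.norm(q[0]-q[1]),'rear mid in pad frame',m@PU,m@np.array([-PU[1],PU[0],0]),'(expect -.0685,0)')
print(bot.current_clock()); bot.job_done()
E
```

```text
width 0.06207515303990323 rear mid in pad frame -0.06857017668150613 0.0010784779741879113 (expect -.0685,0)
51.45
the job is handed in; nothing more can be done
```

The lid is snapped on at both ends, and the closed tub is fully home in the middle lane of the rack. I handed the job in at 51.5 s of the 72 s allowed. It reports no verdict, so this rests on my own checks.

**What I did:** I put the lid on the tub and pressed each end down with shut fingers. I then slid the closed tub along the bench into the mouth of the lane and pushed it against the back plate.

**Last checks:**
- **Lid:** under the press, both ends bottomed at about 48 mm (near 48.0, far 47.6; nominal 47.5).
- **Position:** the push met the back plate with the tub within 0.5 mm of its expected place. The last picture puts the rear edge 0.1 mm from fully home and 1 mm off the lane's centre line.
- **Surroundings:** both boxes and the other things look unmoved in the last scene picture. The arm was clear of everything.

**What disagreed:**
- The near end saw 15.8 N for a moment after it had already snapped, over the 12 N guide.
- The force zero drifted on the far end's first press, so I pressed it again to confirm.
- One corner at the far end came out at 50.9 mm by triangulation. That end's measured width and the second press both put it flush.

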